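# Prop the ash bin's lid open on its stay

## Robot

A 6-joint arm with a two-finger parallel gripper is mounted at the origin on the work surface. World frame = base frame: x ahead of the robot, y to its left, z up, the work surface at z = 0. Lengths are in m, angles in rad, forces in N, time in s.
With the tool pointing down it reaches from about 0.3 to 0.875 m from the base axis. Payload 6.4 kg.
Tool frame: the origin (TCP) lies midway between the tips of the shut fingers; the grasp point (between the pads) lies 19 mm behind it; z points along the fingers, y is the line along which they close (so a half turn about z gives the same grasp; the last joint's range is limited). The gripper opens to 85 mm and grips with 20 to 120 N. Pads are 22 mm wide; open, the fingers measure 114 mm over their backs; the gripper's body (76 mm by 85 mm) begins 54 mm behind the grasp point. The pads swing forward as they close: fully open they stand 13 mm farther back than shut.
Start: joints at [0.95, 0.181, 1.607, -0, 1.354, -0.206], TCP at [0.232, 0.526, 0.231] pointing down, gripper open.
Joint ranges: [-2.99, 2.99], [-0.89, 2.07], [0.3, 2.58], [-1.14, 4.28], [0, 2.63], [-3.12, 3.12]. Speed limits (rad/s): [2.57, 2.57, 3.01, 3.14, 3.14, 3.14].

## Interface

Orientations are given as a unit quaternion [w, x, y, z].
In Python, from station import bot, vision gives the robot as it stands. The module is installed in compiled form; this text tells all that it offers. Calls block until the motion is done:
- bot.move_pose(position, orientation): joint-space move of the TCP to a pose.
- bot.movel(position, frame=None, rate=0.15): straight line of the TCP; frame=None keeps the orientation; rate is the mean speed in m/s.
- bot.set_joints(angles): joint-space move.
- bot.set_gripper(opening, effort=None): opening from 0.0 (shut) to 1.0 (fully open); effort is the grip in N (None keeps the last); returns when the fingers have stopped.
- bot.sleep(seconds).
- bot.ik(position, orientation): joint angles nearest the present ones, or None.
- bot.get_state(): the state.
- vision.get_image(name): name is "side" or "top" or "wrist"; returns the picture (400x640x3 uint8, red, green, blue); there is no depth.
- vision.camera_info(name): a dict with "fx", "fy", "cx", "cy" (pixels), "R" (3x3) and "t" (3): a world point X has camera coordinates R X + t. Camera axes: x right, y down, z forward; pixel columns grow to the right and rows downward; lengths in m; the calibration is good to about 2 mm. A picture is of the moment at which its call begins: read the wrist's pose just before it. camera_info takes no time and is no camera call; for the wrist camera it gives the pose at the moment of the call.
A pose or a line that the arm cannot do raises bot.IKError and nothing moves.
- bot.job_done(): hands the job in; it is judged then, once.
The state is a dict: "time": time; "joints": joint angles; "dq": joint speeds; "tau": joint torques, N m; "position": TCP position; "ee_rot": TCP orientation; "wrist_force": force on the tool from outside, world axes, zero at the start; "wrist_torque": the same for the moment, N m; "finger_gap": opening from 0.0 (shut) to 1.0 (fully open); "finger_force": force on a finger pad.
Only numpy, scipy, OpenCV 4.12 (cv2) and the standard library are available. Lean on these libraries where they do the work, as an engineer would, in place of code of your own. Each camera call takes 0.05 s, during which the arm holds its last target. There are 200 camera calls.

## Task

Prop the washed wooden bin open to air: raise its lid back to its stop, where it stands by itself, then flip the stay that lies in the middle of the bin fully up against its own stop, and bring the lid down gently, without letting it drop, until it rests on the upright stay. Let go, and leave the garlic keeper, the grater and the bowl where they stand.

Things in the scene. Friction and masses are not known exactly. Their poses are not given: they have to be found in the camera images.
- bin: Open-topped pale ash bin fixed to the counter, 260 (x) x 280 (y) x 100 mm high, walls and floor 10 mm. Origin: centre of its underside; z up, x from its front (handle side) to its hinged rear rim, y along the hinge; the rear faces more or less to the robot's left. Four empty sections: a 10 mm divider along the middle (y = 0, top at z = 76 mm) and a low cross divider (x = -30, top at z = 60 mm).
- lid (a joint): Lid angle, rad: 0 shut (level), grows as the front edge rises, stop at 1.222. Lid: ash board 272 x 290 x 12 mm, 0.4 to 0.6 kg. The stiff hinge (0.33 N m friction) holds it where left from 1.13 up to the stop; lower it may sink, and below 0.78 it always falls. Resting on the raised stay it reads 0.64.
- lid_hinge (a point): Point on the lid's hinge line (parallel to the bin's y), fixed to the bin at x = +130, y = 0, z = 100 mm in the bin's frame: the rear top rim. The plane of the lid's underside passes through this line. At its stop the lid overhangs the folded stay's free end: a tool pointing straight down cannot reach in there, one leaning back towards the bin's front by 25 to 45 degrees can.
- lid_handle (a point): Centre of the lid's handle: round brass-look bar, 14 mm thick, 124 mm long, parallel to the hinge, on two posts 110 mm apart on the lid's upper face. Moves with the lid; with the lid shut it lies 235 mm in front of the hinge line and 57 mm above it (45 mm above the lid's upper face). Pinched across from above it turns in the grip as the lid swings.
- stay (a joint): Stay angle, rad: 0 folded (level in its channel, pointing to the rear), grows as its free end rises and swings to the front; stop at 1.658, just past upright. Left beyond 1.3 it stays put. Flat brass-look bar, 16 mm wide (y), 10 mm thick, 80 g, with a round 16 mm black rubber tip. It can swing up past the lid only while the lid reads above 1.0.
- stay_pivot (a point): The stay's pivot, at x = -55, y = 0, z = 88 mm in the bin's frame; axis parallel to the bin's y. Two 6 mm wooden cheeks (31 mm wide over all, top at z = 96 mm, from the front wall to x = +48 mm) hide the sides of the folded stay, so that only its last 55 mm, x = +48 to +103 mm, can be pinched.
- stay_tip (a point): Centre of the stay's rubber tip (radius 8 mm), 150 mm from the pivot; folded it lies at x = +95, y = 0, z = 88 mm in the bin's frame. Behind it the inner face of the bin's rear wall is at x = +120 mm. Moves with the stay.
- keeper: Bystander: lidded white ceramic garlic keeper with small dark air holes, 106 mm across, 122 mm high; origin at the centre of its underside.
- grater: Bystander: rasp grater lying flat, 223 x 36 x 20 mm, black plastic handle and steel blade, long along its x; origin on the underside near its middle.
- bowl: Bystander: small steel bowl, 120 mm across, 50 mm high; origin at the centre of its underside.

How it is judged:
By the outcome, as a careful person would: the job done as asked, in the order asked, and still so for the second after the job is handed in, with the robot touching nothing.
It also fails if it takes over 70 s, if anything falls off the work surface, if the arm or the gripper's body presses on something with over 40 N, if the wrist force passes 120 N, or if a joint passes its speed limit or range.

## Working session

There is one attempt and no reset: what is moved stays moved. The work goes in short steps, each a Python script; the robot and the scene stay as the last script left them, time stands still between calls to the robot, and variables do not carry over. Pictures are saved under pics/ and viewed, at most 10 in all, crops included, and the job is handed in when it is done.

```bash
mkdir -p pics; python3 - <<'E'
from station import bot, vision
import cv2,numpy as np
for n in ("side","top"):
    im=vision.get_image(n); cv2.imwrite(f"pics/{n}0.png",im[:,:,::-1]); c=vision.camera_info(n)
    print(n,c['fx'],c['cx'],c['cy'],np.round(-c['R'].T@c['t'],3),np.round(c['R'],3).tolist())
s=bot.get_state();print(s['time'],s['ee_rot'],s['position'])
E
```

```text
side 479.50416761803416 321.5670056669795 199.79375868223661 [-0.067 -0.599  1.082] [[0.692, -0.722, 0.02], [-0.511, -0.509, -0.693], [0.511, 0.469, -0.72]]
top 367.14596074672363 323.41927475688016 194.04017163192168 [0.499 0.03  1.042] [[-0.028, -0.999, -0.021], [-0.989, 0.031, -0.145], [0.145, 0.017, -0.989]]
0.1 [-3.11999525e-04  2.05890939e-01  9.78574649e-01 -6.93233063e-04] [0.23141424 0.52585462 0.23049442]
```

View pics/side0.png

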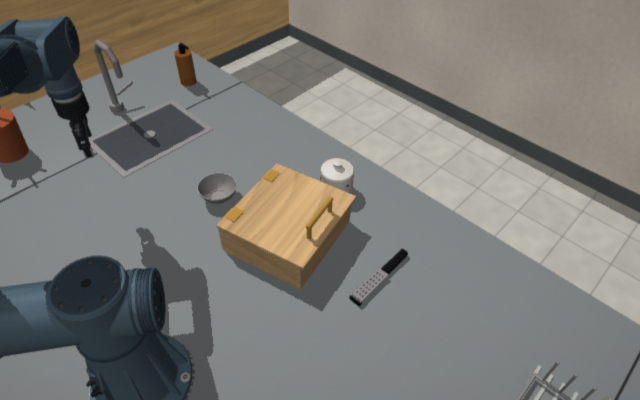

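View pics/top0.png

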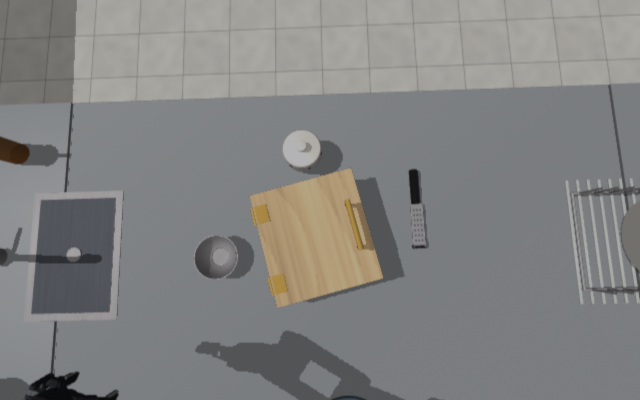

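```bash
cat > h.py <<'E'
import cv2,numpy as np
def ray(c,p):
    d=c['R'].T@np.array([(p[0]-c['cx'])/c['fx'],(p[1]-c['cy'])/c['fy'],1.]); return -c['R'].T@c['t'],d/np.linalg.norm(d)
def onz(c,p,z):
    o,d=ray(c,p); return o+d*(z-o[2])/d[2]
def tri(c1,p1,c2,p2):
    o1,d1=ray(c1,p1);o2,d2=ray(c2,p2)
    s=np.linalg.lstsq(np.c_[d1,-d2],o2-o1,rcond=None)[0]
    a=o1+s[0]*d1;b=o2+s[1]*d2
    return (a+b)/2,np.linalg.norm(a-b)
def proj(c,X):
    q=c['R']@X+c['t']; return np.array([c['fx']*q[0]/q[2]+c['cx'],c['fy']*q[1]/q[2]+c['cy']])
E
python3 - <<'E'
from station import vision
from h import *
out={}
for n,roi in (("top",(235,155,400,320)),("side",(210,150,365,290))):
    im=cv2.imread(f"pics/{n}0.png"); hsv=cv2.cvtColor(im,cv2.COLOR_BGR2HSV)
    x0,y0,x1,y1=roi; m=np.zeros(im.shape[:2],np.uint8); m[y0:y1,x0:x1]=1
    wood=((hsv[...,1]>60)&(hsv[...,0]<30)&(m>0)).astype(np.uint8)
    brass=((hsv[...,1]>185)&(hsv[...,2]>80)&(hsv[...,0]<30)&(m>0)).astype(np.uint8)
    for nm,k in (("wood",wood),("brass",brass)):
        cs=sorted(cv2.findContours(k,cv2.RETR_EXTERNAL,cv2.CHAIN_APPROX_NONE)[0],key=cv2.contourArea)[::-1][:4]
        for c in cs:
            if cv2.contourArea(c)<25: continue
            h=cv2.convexHull(c)
            print(n,nm,cv2.contourArea(c),np.round(c.mean(0)[0],1),cv2.boxPoints(cv2.minAreaRect(c)).round(1).tolist(), cv2.approxPolyDP(h,5,True)[:,0].tolist() if nm=="wood" else "")
            if n=="top" and nm=="wood":
                C=vision.camera_info(n); P=np.array([onz(C,q,.112)[:2] for q in c[:,0].astype(float)],np.float32)
                r=cv2.minAreaRect(P); print("lid rect",r)
E
```

```text
top wood 12306.5 [314.4 238. ] [[243.89999389648438, 196.8000030517578], [352.29998779296875, 166.8000030517578], [383.20001220703125, 278.29998779296875], [274.79998779296875, 308.29998779296875]] [[350, 168], [382, 278], [278, 307], [250, 196]]
lid rect ((0.5291427373886108, 0.07378634810447693), (0.28999701142311096, 0.27839231491088867), 13.780197143554688)
side wood 10226.5 [287.3 223.7] [[207.89999389648438, 241.6999969482422], [257.20001220703125, 145.39999389648438], [360.20001220703125, 198.1999969482422], [310.8999938964844, 294.5]] [[277, 163], [355, 196], [348, 222], [300, 288], [223, 249], [217, 226]]
```

```bash
python3 - <<'E'
import cv2,numpy as np
a=cv2.imread("pics/top0.png")[155:320,235:400]; b=cv2.imread("pics/side0.png")[150:295,205:370]
for im,p in ((a,(355-235,225-155)),(a,(278-235,285-155)),(a,(316-235,260-155)),(b,(320-205,215-150)),(b,(272-205,175-150))):
    print(cv2.cvtColor(im,cv2.COLOR_BGR2HSV)[p[1]-2:p[1]+3,p[0]-2:p[0]+3].reshape(-1,3)[::3].tolist())
b=cv2.copyMakeBorder(b,0,20,0,0,cv2.BORDER_CONSTANT)
cv2.imwrite("pics/z.png",cv2.resize(np.hstack([a,b]),None,fx=2.4,fy=2.4,interpolation=cv2.INTER_CUBIC)[:590,:798])
E
```

```text
[[21, 152, 169], [19, 117, 131], [21, 155, 161], [19, 88, 159], [20, 158, 147], [21, 155, 168], [20, 153, 132], [21, 154, 169], [19, 125, 124]]
[[21, 155, 168], [20, 155, 170], [21, 154, 169], [20, 155, 170], [21, 153, 170], [21, 154, 169], [21, 153, 168], [20, 155, 169], [21, 154, 169]]
[[18, 88, 174], [17, 87, 172], [17, 86, 174], [17, 87, 173], [18, 87, 173], [17, 87, 173], [17, 87, 172], [18, 87, 173], [18, 86, 171]]
[[20, 171, 172], [19, 164, 109], [19, 169, 133], [17, 111, 175], [18, 144, 110], [20, 171, 119], [17, 105, 191], [18, 125, 131], [17, 106, 205]]
[[19, 170, 183], [20, 170, 183], [19, 169, 183], [20, 172, 182], [19, 170, 184], [19, 166, 184], [19, 168, 181], [19, 170, 183], [19, 169, 178]]
```

View pics/z.png

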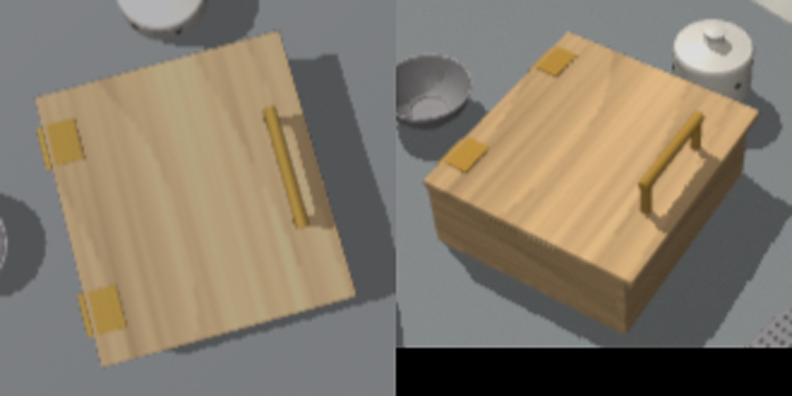

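```bash
python3 - <<'E'
from station import vision,bot
from h import *
T,S=vision.camera_info("top"),vision.camera_info("side")
t=lambda x,y:(235+x/2.4,155+y/2.4); s=lambda x,y:(205+(x-396)/2.4,150+y/2.4)
im=cv2.imread("pics/top0.png");hsv=cv2.cvtColor(im,cv2.COLOR_BGR2HSV)
k=((hsv[...,1]>125)&(abs(hsv[...,0].astype(int)-20)<4)).astype(np.uint8);k[:,:240]=0;k[:,400:]=0
for c in cv2.findContours(k,0,1)[0]:
    if cv2.contourArea(c)>25: print(cv2.minAreaRect(c))
P={}
for n,a,b in (("hA",t(269,108),s(698,117)),("hB",t(301,224),s(645,186)),("rk",t(39,97),s(570,33)),("fk",t(278,32),s(757,110)),("fr",t(355,295),s(632,282)),("rr",t(104,365),s(427,182))):
    P[n],e=tri(T,a,S,b); print(n,P[n].round(4),round(e,4))
print("handle",(P['hA']+P['hB'])/2,np.linalg.norm(P['hA']-P['hB']), "lens",[np.linalg.norm(P[a]-P[b]).round(3) for a,b in (("rk","fk"),("rr","fr"),("rk","rr"),("fk","fr"))])
c=sum(P[q] for q in ("rk","fk","fr","rr"))/4
u=(P['rk']+P['rr']-P['fk']-P['fr'])[:2];v=(P['rk']+P['fk']-P['fr']-P['rr'])[:2]
print("c",c,"yaw x",np.degrees(np.arctan2(u[1],u[0])),"yaw from v",np.degrees(np.arctan2(v[1],v[0])), "bar", (P['hA']-P['hB'])[:2])
import numpy as np
W=vision.camera_info("wrist");s_=bot.get_state();print("wristcam",(-W['R'].T@W['t']).round(3),W['R'].round(2).tolist(),W['fx'])
E
```

```text
((279.11767578125, 283.4706115722656), (17.947635650634766, 12.12678050994873), 75.96376037597656)
((261.6470947265625, 213.5882568359375), (16.97749137878418, 11.64171028137207), 75.96376037597656)
((353.4906005859375, 224.2169952392578), (51.23548889160156, 5.769143104553223), 74.05460357666016)
hA [ 0.6118 -0.0112  0.155 ] 0.0024
hB [ 0.4961 -0.0398  0.1554] 0.0014
rk [0.6375 0.232  0.1106] 0.0012
fk [ 0.6994 -0.0262  0.1136] 0.0016
fr [ 0.4218 -0.0955  0.111 ] 0.0005
rr [0.3585 0.1644 0.1085] 0.0015
handle [ 0.5539849  -0.02552338  0.15519681] 0.11920077364039029 lens [np.float64(0.266), np.float64(0.267), np.float64(0.287), np.float64(0.286)]
c [0.52930708 0.06870355 0.11092743] yaw x 103.58218436986317 yaw from v 13.817747300674721 bar [0.11571306 0.02862119]
wristcam [0.165 0.555 0.372] [[0.4, 0.92, -0.0], [0.88, -0.38, 0.28], [0.26, -0.11, -0.96]] 281.3149178489612
```

```bash
cat >> h.py <<'E'
from scipy.spatial.transform import Rotation as Ro
yaw=np.radians(103.7)
X=np.array([np.cos(yaw),np.sin(yaw),0]);Y=np.array([-np.sin(yaw),np.cos(yaw),0]);Z=np.array([0,0,1.])
B=np.array([.5540,-.0255,0])+.105*X   # bin origin, from measured handle
HZ=.1555-.057                         # hinge height, from measured handle
w=lambda x,y,z:B+x*X+y*Y+z*Z
def quat(x,y,z): 
    q=Ro.from_matrix(np.c_[x,y,z]).as_quat(); return [float(q[3]),*map(float,q[:3])]
def hpos(a,lift=0):   # TCP for grasp point at the handle, lid angle a
    e=a+np.arctan2(57,235); r=np.hypot(.235,.057)
    return w(.130-r*np.cos(e),0,HZ+r*np.sin(e)-.019+lift)
QH=quat(np.cross(X,-Z),X,-Z)
def spose(a,lean,r=.130,back=0): # stay pinch, tool leaning by lean(deg) to the front
    l=np.radians(lean); z=np.sin(l)*X-np.cos(l)*Z
    p=w(-.055+r*np.cos(a),0,.088+r*np.sin(a))+(.019-back)*z
    return p,quat(np.cross(Y,z),Y,z)
E
python3 - <<'E'
from station import bot
from h import *
r=lambda q:None if q is None else np.round(q,2).tolist()
print(B)
for a in (0,.6,1.24): print(r(bot.ik(hpos(a,.08),QH)),r(bot.ik(hpos(a),QH)))
for l in (30,38):
  for a,b in ((0,.15),(0,0),(.8,0),(1.66,0),(1.66,.1)):
    print(l,a,b,r(bot.ik(*spose(a,l,back=b))))
E
```

```text
[0.52913199 0.07651266 0.        ]
[-0.26, 0.15, 1.67, -0.0, 1.32, -2.07] [-0.26, 0.24, 1.74, -0.0, 1.16, -2.07]
[-0.14, 0.03, 1.56, -0.0, 1.56, -1.95] [-0.14, 0.08, 1.67, -0.0, 1.4, -1.95]
[0.12, 0.0, 1.46, -0.0, 1.67, -1.69] [0.12, 0.03, 1.59, -0.0, 1.52, -1.69]
30 0 0.15 [-0.33, 0.24, 1.69, 0.44, 1.52, 2.48]
30 0 0 [-0.21, 0.39, 1.81, 0.5, 1.23, 2.46]
30 0.8 0 [-0.28, 0.27, 1.74, 0.46, 1.43, 2.49]
30 1.66 0 [-0.43, 0.3, 1.62, 0.4, 1.57, 2.4]
30 1.66 0.1 [-0.49, 0.27, 1.47, 0.39, 1.75, 2.41]
38 0 0.15 [-0.41, 0.33, 1.66, 0.51, 1.59, 2.39]
38 0 0 [-0.27, 0.45, 1.78, 0.59, 1.32, 2.36]
38 0.8 0 [-0.33, 0.32, 1.73, 0.55, 1.5, 2.42]
38 1.66 0 [-0.47, 0.36, 1.59, 0.49, 1.65, 2.36]
38 1.66 0.1 [-0.54, 0.35, 1.44, 0.47, 1.83, 2.37]
```

```bash
sed -i 's/^QH=.*/QH=quat(np.cross(-X,-Z),-X,-Z)/' h.py; python3 - <<'E'
from station import bot,vision
from h import *
bot.move_pose(hpos(0,.09),QH)
bot.set_gripper(.7,30); s=bot.get_state(); print(s['time'],s['joints'],s['wrist_force'])
W=vision.camera_info("wrist"); im=vision.get_image("wrist"); cv2.imwrite("pics/w1.png",im[:,:,::-1])
hsv=cv2.cvtColor(im,cv2.COLOR_RGB2HSV)
k=((hsv[...,1]>125)&(abs(hsv[...,0].astype(int)-20)<5)).astype(np.uint8)
for c in cv2.findContours(k,0,1)[0]:
    if cv2.contourArea(c)>300: r=cv2.minAreaRect(c); print(r,onz(W,r[0],.155))
print("expected px",proj(W,hpos(0,.019)))
E
```

```text
2.7667 [-2.59556870e-01  1.39781822e-01  1.66391057e+00  1.78570276e-05
  1.33793735e+00  1.07160870e+00] [ 0.41888055  0.09968453 -0.5271585 ]
((112.93818664550781, 278.89886474609375), (45.3466682434082, 30.20612907409668), 77.00537872314453) [0.44844536 0.1336024  0.155     ]
((319.9999694824219, 205.99996948242188), (151.99996948242188, 17.999996185302734), 90.0) [ 0.55561281 -0.02428904  0.155     ]
((68.24117279052734, 93.83528900146484), (64.8622055053711, 36.98664093017578), 77.47119140625) [0.59423931 0.17004947 0.155     ]
expected px [320.99007244 208.40866653]
```

View pics/w1.png

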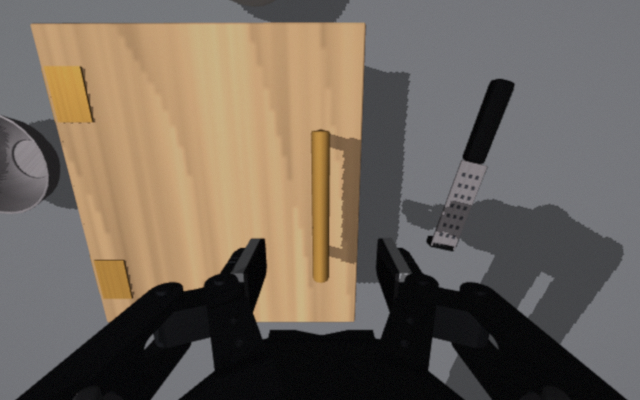

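The wrist view shows the bar at (320, 206), where (321, 208) was predicted, parallel to the pads and between the fingers. The fit holds, so I'll grip it and raise the lid.

```bash
python3 - <<'E'
from station import bot,vision
from h import *
bot.movel(hpos(0),rate=.1)
bot.set_gripper(0,30); s=bot.get_state(); print(s['time'],s['finger_gap'],s['finger_force'],s['wrist_force'].round(1))
if s['finger_gap']>.05:
    for a in np.linspace(0,1.235,13)[1:]:
        bot.movel(hpos(a),rate=.1); s=bot.get_state()
        print(round(s['time'],1),round(a,2),np.round(s['wrist_force'],1),round(s['finger_gap'],3))
        if np.linalg.norm(s['wrist_force'])>35: break
    cv2.imwrite("pics/s2.png",vision.get_image("side")[:,:,::-1])
E
```

```text
4.35 0.1502329224885366 29.423882961273193 [-1.   5.2  3.9]
4.8 0.1 [ 2.1  3.7 -3.4] 0.15
5.2 0.21 [ 2.6  2.1 -3.5] 0.151
5.5 0.31 [ 2.  -1.6 -2.1] 0.151
6.0 0.41 [ 0.9 -6.   1.1] 0.154
6.3 0.51 [ 0.4 -7.9  3.9] 0.149
6.8 0.62 [ -1.5 -10.8   7. ] 0.152
7.2 0.72 [ -2.1 -12.5  11.7] 0.153
7.5 0.82 [ -3.3 -10.9  15.1] 0.151
8.0 0.93 [ -4.3 -10.1  16.6] 0.15
8.3 1.03 [-5.7 -7.2 16.2] 0.15
8.8 1.13 [-5.2 -5.  14.8] 0.152
9.2 1.24 [-3.4 -9.8 12.7] 0.153
```

View pics/s2.png

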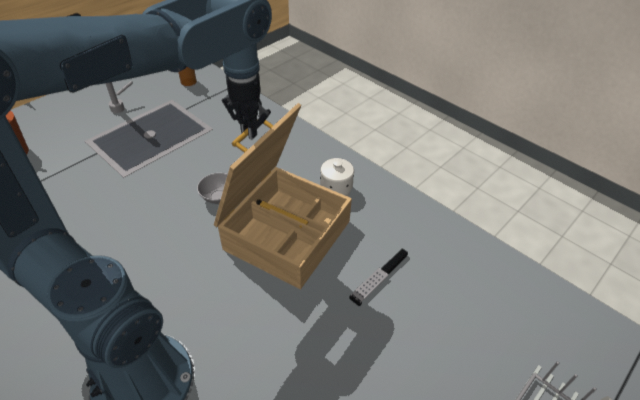

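Side view: the lid is standing steeply open with the gripper on the bar near (245, 130). The folded stay is visible, its black tip at (260, 204). I'll push a little to make sure the lid is on its stop, then let go.

```bash
python3 - <<'E'
from station import bot,vision
from h import *
for a in (1.255,1.275,1.295):
    bot.movel(hpos(a),rate=.04); s=bot.get_state(); print(a,s['wrist_force'].round(1))
    if s['wrist_force']@X<-20: break
bot.set_gripper(.3); bot.sleep(.2); s=bot.get_state(); print(s['finger_gap'],s['wrist_force'].round(1),s['position']-hpos(1.222))
bot.movel(hpos(a,.09),rate=.15)
p,q=spose(0,36,back=.16)
print(p); bot.movel(p+[0,0,.17]+0.06*-X,frame=None,rate=.25) if 0 else None
t,si=vision.get_image("top"),vision.get_image("side")
cv2.imwrite("pics/t3.png",t[:,:,::-1]);cv2.imwrite("pics/s3.png",si[:,:,::-1])
cv2.imwrite("pics/c3.png",cv2.resize(np.hstack([t[140:320,225:405],si[90:270,195:375]])[:,:,::-1],None,fx=2.2,fy=2.2,interpolation=cv2.INTER_CUBIC))
print(bot.get_state()['time'])
E
```

```text
1.255 [  0.2 -27.2  11.8]
0.29771956393331256 [ 0.8 -7.4  1.8] [-0.00164585  0.00654426  0.00042409]
[0.53099774 0.06885907 0.2020714 ]
10.8083
```

View pics/c3.png

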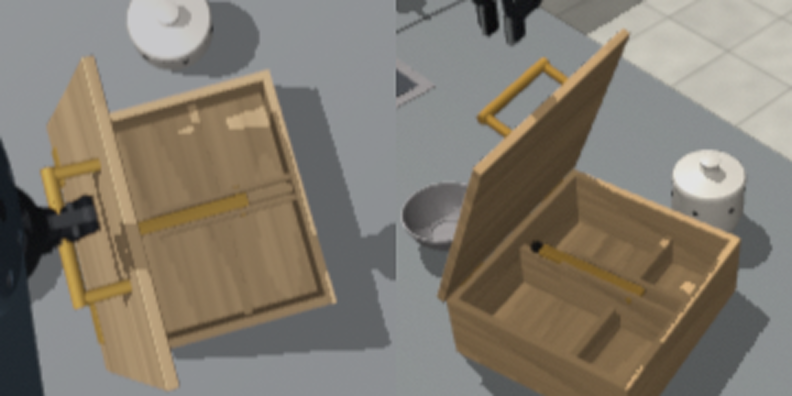

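```bash
python3 - <<'E'
from station import bot,vision
from h import *
T,S=vision.camera_info("top"),vision.camera_info("side")
t=lambda x,y:(225+x/2.2,140+y/2.2); s=lambda x,y:(195+(x-396)/2.2,90+y/2.2)
loc=lambda P:np.round([(P-B)@X,(P-B)@Y,P[2]],4)
for n,a,b in (("stay front end",t(247,201),s(643,291)),("hA",t(46,172),s(545,64)),("hB",t(78,300),s(483,119))):
    P,e=tri(T,a,S,b); print(n,loc(P),round(e,4))
print("tip on z=.088",loc(onz(S,s(537,246),.092)))
im=cv2.imread("pics/t3.png");hsv=cv2.cvtColor(im,cv2.COLOR_BGR2HSV)
k=((hsv[...,1]>120)&(abs(hsv[...,0].astype(int)-20)<5)).astype(np.uint8);k[:,:285]=0;k[:,350:]=0;k[:215]=0;k[255:]=0
c=max(cv2.findContours(k,0,1)[0],key=cv2.contourArea);r=cv2.minAreaRect(c);print(r,[loc(onz(T,p,.093)) for p in cv2.boxPoints(r)])
print(loc(hpos(1.222)))
E
```

```text
stay front end [-0.0654  0.0034  0.0969] 0.0035
hA [ 0.1047 -0.0583  0.3374] 0.0026
hB [0.1055 0.0566 0.3353] 0.0003
tip on z=.088 [0.0928 0.0034 0.092 ]
((312.2760009765625, 236.70361328125), (6.61822509765625, 51.2310791015625), 74.2913589477539) [array([ 0.0674, -0.0078,  0.093 ]), array([-0.0643, -0.0084,  0.093 ]), array([-0.0643,  0.0085,  0.093 ]), array([0.067 , 0.0091, 0.093 ])]
[ 0.1033 -0.      0.3198]
```

The stay lies at y = 0 ± 1 mm, with its top near z = 93 mm and its tip at x = 93 mm. All of these match the text, so I'll go in leaning 36°.

```bash
python3 - <<'E'
from station import bot,vision
from h import *
p=bot.get_state()['position']; d=(p-B)@X
bot.movel(p-(d+.08)*X,rate=.25)
p,q=spose(0,36,back=.15); bot.move_pose(p,q); bot.set_gripper(.5,20)
s=bot.get_state(); print(s['time'],s['wrist_force'].round(1),s['joints'].round(2))
bot.movel(spose(0,36,back=.05)[0],rate=.12); s=bot.get_state(); print(s['wrist_force'].round(1))
W=vision.camera_info("wrist"); im=vision.get_image("wrist"); cv2.imwrite("pics/w4.png",im[:,:,::-1])
print("tip exp",proj(W,w(.095,0,.088)),"pinch exp",proj(W,w(.075,0,.093)))
E
```

```text
13.2167 [-0.6  0.4  0.4] [-0.39  0.3   1.67  0.5   1.57  2.41]
[-0.3 -0.3  0. ]
tip exp [320.40121815 243.21348955] pinch exp [320.40144123 235.24555218]
```

View pics/w4.png

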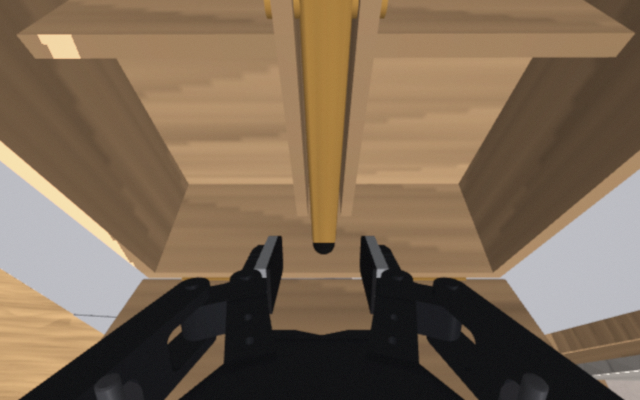

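Wrist view: the stay's tip is at (323, 247), centred between the pads (predicted column 320). I'll pinch it and swing it up.

```bash
python3 - <<'E'
from station import bot,vision
from h import *
bot.movel(spose(0,36)[0],rate=.08); print(bot.get_state()['wrist_force'].round(1))
bot.set_gripper(0,20); s=bot.get_state(); print(s['time'],s['finger_gap'],s['wrist_force'].round(1))
if s['finger_gap']>.1:
    for a in [*np.linspace(0,1.65,12)[1:],1.665,1.68]:
        bot.movel(spose(a,36)[0],rate=.09); s=bot.get_state()
        print(round(s['time'],1),round(a,2),np.round(s['wrist_force'],1),round(s['finger_gap'],3))
        if np.linalg.norm(s['wrist_force'])>30: break
    t,si=vision.get_image("top"),vision.get_image("side")
    cv2.imwrite("pics/c5.png",cv2.resize(np.hstack([t[140:320,225:405],si[90:270,195:375]])[:,:,::-1],None,fx=2.2,fy=2.2,interpolation=cv2.INTER_CUBIC))
E
```

```text
[ 0.8 -0.1  0.7]
15.375 0.1800671761390084 [-5.  -3.6  3.9]
15.7 0.15 [-4.2 -3.7 -1.1] 0.181
16.1 0.3 [-5.9 -3.7 -0.7] 0.183
16.5 0.45 [-6.4 -1.4 -1. ] 0.183
16.8 0.6 [-7.  -1.9  0.7] 0.182
17.2 0.75 [-7.4 -1.   0.7] 0.184
17.6 0.9 [-8.5 -1.4  1.6] 0.181
17.9 1.05 [-8.3 -2.7  1.1] 0.184
18.3 1.2 [-8.1 -1.5  1.1] 0.183
18.7 1.35 [-7.4 -3.   0.5] 0.183
19.0 1.5 [-7.7 -1.6 -0.2] 0.181
19.4 1.65 [-6.4 -2.9 -0.9] 0.185
19.7 1.67 [-5.  -0.4 -0.4] 0.186
19.9 1.68 [-6.2  2.6 -1.6] 0.182
```

View pics/c5.png

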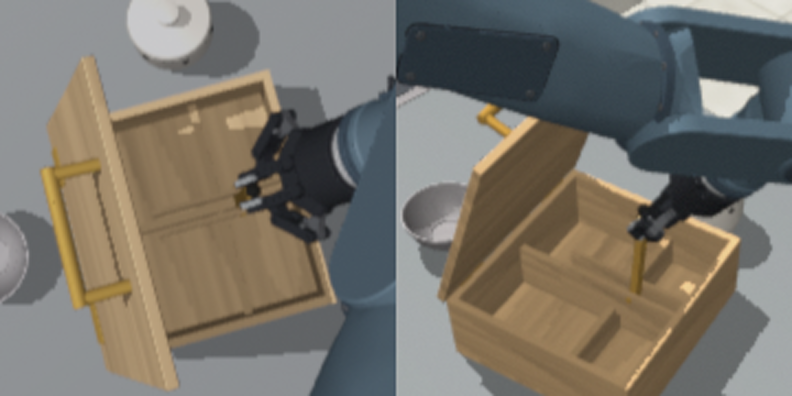

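The stay is up: the side view shows it upright at (640, 265) in the crop, with the pads on it. I'll press until the stop is clear, release it, and go back above the handle.

```bash
python3 - <<'E'
from station import bot,vision
from h import *
for a in (1.695,1.71,1.725,1.74):
    bot.movel(spose(a,36)[0],rate=.04); s=bot.get_state(); print(a,s['wrist_force'].round(1))
    if s['wrist_force']@X>8: break
bot.set_gripper(.5); bot.sleep(.1)
p=bot.get_state()['position']; z=(spose(1,36,back=0)[0]-spose(1,36,back=1)[0])
bot.movel(p-.1*z,rate=.15)
h=hpos(1.222,.09); bot.move_pose(h-.2*X+[0,0,.02],QH); bot.set_gripper(.3,30)
bot.movel(h,rate=.25); s=bot.get_state(); print(s['time'],s['wrist_force'].round(1),s['finger_gap'])
t,si=vision.get_image("top"),vision.get_image("side")
cv2.imwrite("pics/c6.png",cv2.resize(np.hstack([t[140:320,225:405],si[90:270,195:375]])[:,:,::-1],None,fx=2.2,fy=2.2,interpolation=cv2.INTER_CUBIC))
E
```

```text
1.695 [-7.1  9.1  0.2]
23.9917 [-0.1 -0.2  0.1] 0.3000326240098941
```

View pics/c6.png

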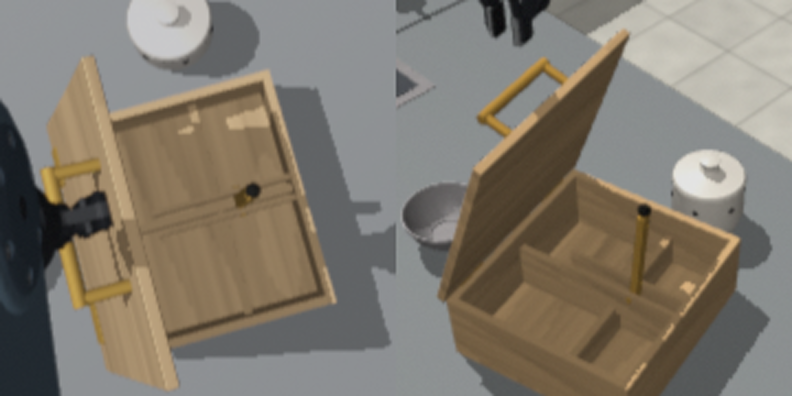

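The stay stands free and upright, its tip at crop (252, 190) in the top view and (644, 210) in the side view. I'll grip the handle and lower the lid.

```bash
python3 - <<'E'
from station import bot,vision
from h import *
T,S=vision.camera_info("top"),vision.camera_info("side")
P,e=tri(T,(225+252/2.2,140+190/2.2),S,(195+(644-396)/2.2,90+210/2.2)); print("tip",np.round([(P-B)@X,(P-B)@Y,P[2]],3),e)
bot.movel(hpos(1.222),rate=.1); print(bot.get_state()['wrist_force'].round(1))
bot.set_gripper(0,30); s=bot.get_state(); print(s['time'],s['finger_gap'],s['wrist_force'].round(1))
if s['finger_gap']>.1:
    for a in [*np.linspace(1.222,.70,7)[1:],.68,.66,.65]:
        bot.movel(hpos(a),rate=.08); s=bot.get_state()
        print(round(s['time'],1),round(a,2),np.round(s['wrist_force'],1),round(s['finger_gap'],3))
        if np.linalg.norm(s['wrist_force'])>35: break
E
```

```text
tip [-0.068  0.001  0.236] 0.0005489618587271469
[ 0.7 -1.1  0.5]
25.3917 0.15441972657574785 [ 0.8 -0.2  3.5]
25.8 1.14 [ 2.2 -1.6  3.7] 0.148
26.2 1.05 [5.3 0.2 1.3] 0.148
26.6 0.96 [6.  0.2 0.6] 0.151
27.1 0.87 [ 6.5 -0.2 -1. ] 0.146
27.5 0.79 [ 6.6 -0.5 -0.9] 0.151
27.9 0.7 [ 8.3  0.4 -2.4] 0.155
28.1 0.68 [ 8.3  1.1 -3.5] 0.15
28.4 0.66 [ 8.6  0.4 -2.8] 0.15
28.6 0.65 [ 7.5  1.2 -0.8] 0.148
```

```bash
python3 - <<'E'
from station import bot,vision
from h import *
for a in np.arange(.642,.60,-.006):
    bot.movel(hpos(a),rate=.03); bot.sleep(.1); s=bot.get_state(); print(round(a,3),s['wrist_force'].round(1))
    if s['wrist_force'][2]>5: break
bot.set_gripper(.3); bot.sleep(.2); p=bot.get_state()['position']; print(bot.get_state()['wrist_force'].round(1))
bot.movel(p+[0,0,.1],rate=.12); bot.movel(p+[0,0,.1]-.12*X+[0,0,.05],rate=.2); bot.sleep(.3)
s=bot.get_state(); print(s['time'],s['wrist_force'].round(1))
t,si=vision.get_image("top"),vision.get_image("side")
cv2.imwrite("pics/c7.png",cv2.resize(np.hstack([t[125:325,190:440],si[90:290,195:445]])[:,:,::-1],None,fx=1.6,fy=1.6,interpolation=cv2.INTER_CUBIC))
E
```

```text
0.642 [4.1 5.5 5.2]
[-0.1  0.7  0. ]
31.5583 [ 0.6 -0.3 -1.1]
```

View pics/c7.png

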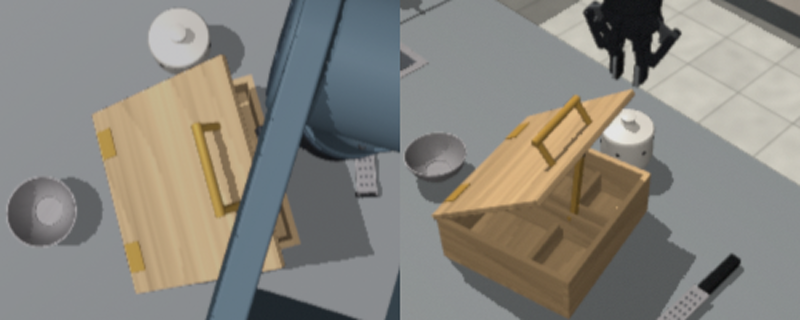

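The lid rests on the upright stay, visible in the side crop at (578, 185). The gripper is clear and the bystanders haven't moved.

```bash
python3 -c "
from station import bot
print(bot.job_done())"
```

```text
the job is handed in; nothing more can be done
None
```

The job is handed in: the lid went up to its stop, the stay was flipped up against its own, and the lid was lowered gently onto it (contact at about 0.64 rad); the robot let go clear of everything, and the garlic keeper, grater and bowl were left untouched.

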